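One calibration turn on the encoder stand

ROBOT

A 6-joint arm with a two-finger parallel gripper is mounted at the origin on the work surface. World frame = base frame: x ahead of the robot, y to its left, z up, the work surface at z = 0. Lengths are in mm, angles in rad, forces in N, time in s.
With the tool pointing down it reaches from about 300 to 775 mm from the base axis. Payload 14.6 kg.
Tool frame: the origin (TCP) lies on the centre line of the jaws, within the pads' length; the fingertips stand 19 mm ahead of it and the grasp point (between the pads) is the TCP (bot.tip_reach is the distance from the TCP to the fingertips, in mm); z points along the fingers, y is the line along which they close (so a half turn about z gives the same grasp; the last joint's range is limited). The gripper opens to 85 mm and grips with 20 to 120 N. Pads are 22 mm wide; open, the fingers measure 114 mm over their backs; the gripper's body (76 mm by 85 mm) begins 54 mm behind the grasp point. The pads swing forward as they close: fully open they stand 13 mm farther back than shut.
Start: joints at [1.183, 0.3, 1.521, -0, 1.321, -0.067], TCP at [173.427, 521.932, 250.281] pointing down, gripper open.
Joint ranges: [-3.03, 3.03], [-0.79, 2.21], [0.23, 2.52], [-1.04, 4.18], [0, 3.07], [-2.55, 2.55]. Speed limits (rad/s): [2.22, 2.22, 2.57, 3.14, 3.14, 3.14].

INTERFACE

Orientations are given as a unit quaternion [w, x, y, z].
In Python, from rig import bot gives the robot as it stands. Calls block until the motion is done:
- bot.move_to(position, orientation): joint-space move of the TCP to a pose.
- bot.servo_line(position, attitude=None, speed=150, until_force=None): straight line of the TCP; attitude=None keeps the orientation; speed is the mean speed in mm/s. With until_force (N) it stops when the force on the tool has changed by that much, and returns True; else False.
- bot.move_joints(angles): joint-space move.
- bot.move_gripper(opening, grip_force=None): finger opening in mm; grip_force is the grip in N (None keeps the last); returns when the fingers have stopped.
- bot.dwell(seconds).
- bot.ik(position, orientation): joint angles nearest the present ones, or None.
- bot.read_state(): the state.
- bot.read_camera(name): name is "scene" or "side" or "wrist"; returns a dict with "image" (384x512x3 uint8, blue, green, red), "depth" (384x512 float32, mm along the optical axis (not along the pixel's ray), 0 where there is no reading), "fovy" (degrees; the focal length in pixels is half the picture's height over the tangent of half this angle, whatever the lens; pixels are square), "cx", "cy" (the principal point, pixels), "eye" and "attitude" of the camera in the world; the wrist camera has in their place "mount" (4x4, takes a point from camera to tool coordinates, whose origin is the TCP and whose axes are the flange's). Camera axes: x right, y down, z forward; pixel columns grow to the right and rows downward; lengths in mm; the calibration is good to about 2 mm. The wrist camera is an equidistant fisheye: a pixel r from the principal point sees the ray r / f radians off the axis. A picture is of the moment at which its call begins: read the wrist's pose just before it.
A pose or a line that the arm cannot do raises bot.MotionError and nothing moves.
- bot.finish_job(): hands the job in; it is judged then, once.
The state is a dict: "clock": time; "joint_positions": joint angles; "qvel": joint speeds; "effort": joint torques, N m; "ee_pos": TCP position; "tool_rot": TCP orientation; "ft_force": force on the tool from outside, world axes, zero at the start; "moment": the same for the moment, N m; "grip_width": finger opening in mm; "grip_force": force on a finger pad.
Only numpy, scipy, OpenCV 4.12 (cv2) and the standard library are available. Lean on these libraries where they do the work, as an engineer would, in place of code of your own. Each camera call takes 0.05 s, during which the arm holds its last target. There are 200 camera calls.

TASK

Calibrate the encoder: with the fingertips, push the hand wheel round by its orange handle, clockwise seen from above, through exactly one full turn, so that the handle stops where it began. Then press the red capture button on the blue data logger all the way down and let it come up again. Only push, do not pinch the handle, do not press the button before the turn is complete, and leave the jar, the coupling and the screwdriver where they are.

Things in the scene. Friction and masses are not known exactly. Their poses are not given: they have to be found in the camera images.
- stand: Encoder test stand, fixed to the bench, different place and yaw each time: a round aluminium dial plate 170 mm across and 12 mm thick with 24 black ticks, a black encoder body 64 mm across on it up to 58 mm, then a steel shaft. Origin: centre of its underside, on the wheel's axis, z up.
- handwheel (a joint): Angle of the hand wheel about the stand's vertical axis (rad), growing CLOCKWISE seen from above; it starts anywhere from 0 to 5.8, and one full turn adds 6.283. At 0 the handle lies on the stand's +x axis. No stop or detent within a turn of the start. Friction of about 0.12 N m (2 N at the handle) keeps it where it is left.
- handwheel_hub (a point): Centre of the dark steel hand wheel, on its axis, 80 mm above the bench. The rim (radius 60 mm to its centre line, bar 13 mm thick, top 86.5 mm above the bench) hangs on three spokes, with a hub 28 mm across whose top is at 90 mm.
- handle (a point): Point in the middle of the orange handle, a fixed upright round peg 22 mm across standing on the rim where one spoke meets it, 60 mm from the wheel's axis. It reaches from 85 mm to 127 mm above the bench; this point is at 106 mm. Nothing else on the wheel stands higher than 90 mm.
- logger: Data logger, fixed to the bench, different place and yaw each time: blue box 100 x 130 mm (x, y), 45 mm high, with green terminal strips 22 mm high along its two short sides (160 mm over these) and a small display. Origin: centre of its underside, z up.
- capture (a joint): Travel of the red capture button (m): 0 up, 0.006 fully down; spring return, about 4 N to push fully down. It counts as pressed beyond 0.0045.
- capture_top (a point): Centre of the top face of the red capture button, 28 mm across, facing up; it is pressed straight down. Its black housing around it is lower than this point.
- jar: Jar with yellow lid, 48 mm across, 65 mm high, loose; leave it alone. Origin: centre of its underside.
- coupling: Aluminium shaft coupling standing on end, 30 mm across, 38 mm high, loose; leave it alone. Origin: centre of its underside.
- screwdriver: Screwdriver with red handle, 150 mm long, lying on the bench, under 35 mm high, loose; leave it alone. Origin: on its underside; its x axis runs from handle to tip.
Things that resemble listed ones, but are neither listed nor needed, are in the scene too. Of the things that look like the stand, the smaller one is meant. Of the things that look like the logger, take the one that is farthest to the robot's left at the start.

How it is judged:
By the outcome, as a careful person would: the job done as asked, in the order asked, and still so for the second after the job is handed in, with the robot touching nothing.
It also fails if it takes over 72 s, if anything falls off the work surface, if the arm or the gripper's body presses on something with over 40 N, if the wrist force passes 120 N, or if a joint passes its speed limit or range.

## Working session

There is one attempt and no reset: what is moved stays moved. The work goes in short steps, each a Python script; the robot and the scene stay as the last script left them, time stands still between calls to the robot, and variables do not carry over. Pictures are saved under pics/ and viewed, at most 10 in all, crops included, and the job is handed in when it is done.

```bash
mkdir -p pics; ls
python3 - <<'E'
from rig import bot
import cv2,numpy as np,pickle
d={}
for n in("scene","side"):
    c=bot.read_camera(n); d[n]=c; cv2.imwrite(f"pics/{n}0.png",c["image"]); print(n,c["fovy"],c["cx"],c["cy"],c["eye"],c["attitude"])
s=bot.read_state(); c=bot.read_camera("wrist"); d["wrist"]=c; d["s"]=s
cv2.imwrite("pics/wrist0.png",c["image"]); print(c["fovy"],c["cx"],c["cy"],c["mount"],s)
pickle.dump(d,open("d0.pkl","wb"))
cv2.imwrite("pics/all0.png",cv2.resize(np.vstack([d["scene"]["image"],d["side"]["image"]]),None,fx=.78,fy=.78))
E
```

```text
pics
scene 43.95727407384782 254.98813181661785 191.8739108056414 [1495.69059174 -483.84425177  771.45075506] [-0.42605975  0.74999048  0.44360514 -0.24331431]
side 46.41422549826581 256.1814518792896 186.44005216268175 [ 182.82530839 -606.94948672  942.53424849] [-0.348189    0.90554534 -0.22282025  0.09541067]
65.70646984690485 254.74236218854696 188.74315554235574 [[ 4.62825452e-06 -9.49557165e-01 -3.13593989e-01  8.04572332e+01]
 [ 9.99999991e-01  4.60721060e-05 -1.24746791e-04 -8.44528064e-01]
 [ 1.32902145e-04 -3.13593985e-01  9.49557157e-01 -1.24240816e+02]
 [ 0.00000000e+00  0.00000000e+00  0.00000000e+00  1.00000000e+00]] {'clock': 0.1, 'joint_positions': array([ 1.18339889e+00,  3.00419955e-01,  1.52152065e+00,  5.20868127e-05,
        1.32071027e+00, -6.66020298e-02]), 'qvel': array([ 0.00041015, -0.00250099, -0.00361012, -0.00061741,  0.00019751,
        0.00040639]), 'effort': array([ 2.19837042e-03, -5.44378710e+01, -3.62371731e+01, -3.86237150e-05,
        3.03271183e-03, -7.91423690e-05]), 'ee_pos': array([173.34728081, 521.76622506, 249.7749252 ]), 'tool_rot': array([-1.43662330e-04,  1.59717172e-01,  9.87162674e-01, -5.09861508e-04]), 'ft_force': array([ 0.85985737, -0.06586942, -0.65876335]), 'moment': array([-0.00329516,  0.04015704,  0.01222671]), 'grip_force': 0.0, 'grip_width': 85.29748626710777}
```

View pics/scene0.png

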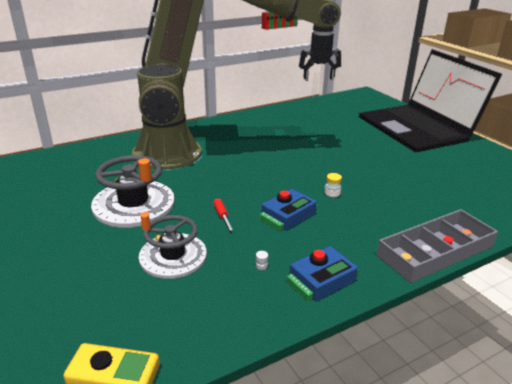

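View pics/side0.png

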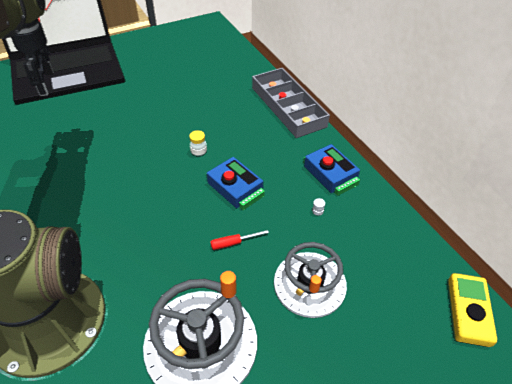

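Scene view, what could be confused: stands: the large one at (130,190) and the small one at (172,245). Loggers: (289,208) and (322,272). The yellow meter at (112,365) is neither. I'll measure all of them in the world frame before choosing.

```bash
cat > h.py <<'E'
import numpy as np,cv2
from scipy.spatial.transform import Rotation as R
from scipy.optimize import least_squares
def rot(q): return R.from_quat(np.roll(q,-1)).as_matrix()
def cloud(c,s=None):
    "world xyz of every pixel (H,W,3); nan where no depth"
    h,w=c["depth"].shape; f=h/2/np.tan(np.radians(c["fovy"])/2)
    u,v=np.meshgrid(np.arange(w)-c["cx"],np.arange(h)-c["cy"]); z=c["depth"].astype(float)
    z=np.where(z>0,z,np.nan)
    if "eye" in c: return np.dstack([u*z/f,v*z/f,z])@rot(c["attitude"]).T+c["eye"]
    r=np.hypot(u,v); k=np.tan(r/f)/np.maximum(r,1e-9)
    P=np.dstack([u*k*z,v*k*z,z])@c["mount"][:3,:3].T+c["mount"][:3,3]
    return P@rot(s["tool_rot"]).T+s["ee_pos"]
def circle(xy,r=None):
    m=xy.mean(0)
    g=lambda p: np.hypot(*(xy-p[:2]).T)-(r or p[2])
    return least_squares(g,[*m,r or 50],loss="soft_l1",f_scale=2).x
def hsv(c): return cv2.cvtColor(c["image"],cv2.COLOR_BGR2HSV)
E
cat > a.py <<'E'
import pickle; from h import *
d=pickle.load(open("d0.pkl","rb"))
for n in("scene","side"):
    c=d[n]; P=cloud(c); H=hsv(c); z=P[...,2]
    ok=np.isfinite(z)&(P[...,0]>100)&(abs(P[...,1])<900)&(z>-10)&(z<200)
    for name,m in dict(orange=(H[...,0]>5)&(H[...,0]<17)&(H[...,1]>180)&(z>60),
        red=((H[...,0]<5)|(H[...,0]>175))&(H[...,1]>150),
        blue=(H[...,0]>100)&(H[...,0]<125)&(H[...,1]>120)&(z>15),
        yellow=(H[...,0]>20)&(H[...,0]<32)&(H[...,1]>150),
        white=(H[...,1]<60)&(H[...,2]>110)&(z<70)).items():
        k,l,st,ce=cv2.connectedComponentsWithStats((m&ok).astype(np.uint8))
        for i in range(1,k):
            if st[i,4]>25:
                q=P[l==i]; print(n,name,ce[i].round(),st[i,4],"med",np.median(q,0).round(),"lo",np.percentile(q,3,0).round(),"hi",np.percentile(q,97,0).round())
E
python3 a.py
```

```text
scene orange [145. 170.] 218 med [ 371. -187.  153.] lo [ 358. -198.  122.] hi [ 376. -173.  178.]
scene orange [145. 221.] 111 med [ 540. -245.  107.] lo [ 532. -252.   86.] hi [ 545. -237.  126.]
scene red [284. 194.] 67 med [531. 161.  63.] lo [517. 150.  55.] hi [541. 173.  67.]
scene red [220. 207.] 147 med [447.  -3.  21.] lo [406. -14.   3.] hi [475.  15.  26.]
scene red [448. 239.] 49 med [871. 459.  23.] lo [858. 448.  10.] hi [881. 489.  27.]
scene red [319. 255.] 107 med [803.  86.  64.] lo [790.  76.  54.] hi [812. 101.  68.]
scene blue [288. 207.] 884 med [566. 146.  42.] lo [506.  99.  18.] hi [606. 233.  47.]
scene blue [323. 271.] 1408 med [830.  69.  42.] lo [777.  25.  18.] hi [871. 152.  46.]
scene yellow [334. 178.] 126 med [518. 348.  62.] lo [493. 331.  49.] hi [532. 371.  65.]
scene yellow [105. 367.] 2120 med [ 850. -440.   33.] lo [ 791. -495.   16.] hi [ 912. -346.   37.]
scene white [395. 126.] 189 med [246. 866.  21.] lo [190. 831.  17.] hi [294. 898.  25.]
scene white [131. 206.] 2156 med [ 319. -243.   15.] lo [ 203. -319.    0.] hi [ 391. -102.   19.]
s
[... 2349 characters left out ...]
.] hi [ 629. -133.   15.]
side white [330. 272.] 240 med [ 623. -195.   12.] lo [ 585. -219.    9.] hi [ 644. -171.   57.]
side white [306. 272.] 67 med [ 551. -192.   64.] lo [ 544. -206.   58.] hi [ 558. -175.   67.]
side white [320. 272.] 36 med [ 577. -206.   64.] lo [ 568. -213.   61.] hi [ 586. -198.   67.]
side white [193. 301.] 765 med [ 302. -115.   17.] lo [ 250. -138.    1.] hi [354. -90.  20.]
side white [226. 322.] 572 med [ 346. -192.   17.] lo [ 317. -237.   14.] hi [ 370. -155.   24.]
side white [206. 363.] 3092 med [ 278. -263.   17.] lo [ 166. -312.   13.] hi [ 390. -165.   20.]
side white [169. 332.] 525 med [ 227. -155.   17.] lo [ 211. -194.   14.] hi [ 248. -122.   21.]
```

Sizes: the stand at about (567,-195) has a 170 mm dial and its handle tops out at 127, so it's the one meant; the other is larger (handle top at 180). For the logger I take the one with its button at (528,161), since the other's is at y=86. Next is a close look at both.

```bash
cat >> h.py <<'E'
def down(yaw): # tool z down, tool x at world angle yaw
    c,s=np.cos(yaw),np.sin(yaw)
    return np.roll(R.from_matrix([[c,s,0],[s,-c,0],[0,0,-1]]).as_quat(),1)
E
python3 - <<'E'
from rig import bot
from h import *
import pickle
bot.move_gripper(0)
bot.move_to([500,110,260],down(np.pi/2+.28)); bot.dwell(.3)
s1=bot.read_state(); c1=bot.read_camera("wrist")
bot.move_to([545,-275,300],down(np.pi/2-.35)); bot.dwell(.3)
s2=bot.read_state(); c2=bot.read_camera("wrist")
print(s2["clock"],s2["joint_positions"],s2["ee_pos"],s2["grip_width"])
pickle.dump((s1,c1,s2,c2),open("d1.pkl","wb"))
cv2.imwrite("pics/w1.png",cv2.resize(np.hstack([c1["image"],c2["image"]]),None,fx=.78,fy=.78))
P=cloud(c1,s1);H=hsv(c1);z=P[...,2]
m=((H[...,0]<5)|(H[...,0]>175))&(H[...,1]>150)&(z>56)&(z<75)&(abs(P[...,1]-161)<40)
q=P[m]; print("button",m.sum(),q.min(0),q.max(0),np.median(q,0)); t=q[q[:,2]>np.percentile(q[:,2],90)-2]; print((t.min(0)+t.max(0))/2,t.mean(0))
P=cloud(c2,s2);H=hsv(c2);z=P[...,2]
near=np.hypot(P[...,0]-567,P[...,1]+195)<110
m=(H[...,0]>5)&(H[...,0]<17)&(H[...,1]>180)&(z>90)&near
q=P[m]; t=q[q[:,2]>np.percentile(q[:,2],90)-3]; print("handle",len(q),len(t),t.mean(0),(t.min(0)+t.max(0))/2,circle(q[:,:2],11)[:2])
m=(H[...,1]<70)&(H[...,2]>110)&(z>5)&(z<18)&near
q=P[m]; r=np.hypot(*(q[:,:2]-[567,-195]).T)
hull=cv2.convexHull(q[:,:2].astype(np.float32))[:,0]; print("dial",circle(hull))
m=(z>75)&(z<95)&near; q=P[m]; r=np.hypot(*(q[:,:2]-[567,-195]).T)
hull=cv2.convexHull(q[:,:2].astype(np.float32))[:,0]; print("rim",circle(hull),np.median(q[:,2]))
E
```

```text
4.9167 [-5.26434199e-01  4.07141704e-01  1.26251830e+00  1.29365576e-05
  1.47189106e+00 -1.77289655e-01] [ 545.16407136 -274.48016642  300.05462845] -0.056733244267862845
button 524 [511.88341544 151.06768091  56.04334761] [540.65281132 178.40920978  69.8655281 ] [525.07346673 164.82607952  67.3431883 ]
[525.92994506 164.61512445  68.16665955] [525.72865111 164.76821183  67.64971591]
handle 391 291 [ 533.04976445 -243.41874066  127.39977609] [ 532.72362225 -243.32131397  127.18339937] [ 531.77014657 -244.93694802]
dial [ 565.06782676 -193.33245924   84.30550235]
rim [ 565.18741321 -193.56537949   65.64404881] 86.01251416447562
```

View pics/w1.png

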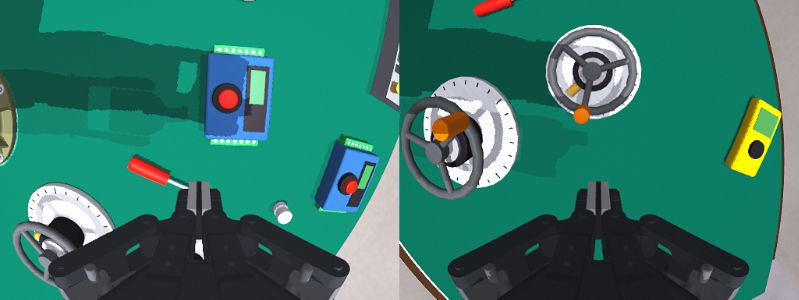

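Left half: the chosen logger's button is at (229,99). Right half: the small wheel's hub is at (592,72) and its handle at (581,116), which is 59 mm from the axis as specified. I'll descend behind the handle with the fingers shut, find contact and push most of the turn.

```bash
cat > p.py <<'E'
from rig import bot
from h import *
C=np.array([565.1,-193.5]); Z=122; Q=down(np.pi/2-.35)
def at(deg,z=Z): a=np.radians(deg); return [C[0]+60*np.cos(a),C[1]+60*np.sin(a),z]
def look():
    bot.move_to([545,-275,300],Q); bot.dwell(.4)
    s=bot.read_state(); c=bot.read_camera("wrist"); P=cloud(c,s);H=hsv(c);z=P[...,2]
    near=np.hypot(P[...,0]-567,P[...,1]+195)<110
    m=(H[...,0]>5)&(H[...,0]<17)&(H[...,1]>180)&(z>90)&near
    q=P[m]; t=q[q[:,2]>np.percentile(q[:,2],90)-3]; h=t.mean(0)
    print("handle",h,"deg",np.degrees(np.arctan2(*(h[:2]-C)[::-1])),"clock",s["clock"]); return c
E
python3 - <<'E'
from p import *
print(bot.tip_reach)
look()
a=-122.8+55
bot.move_to(at(a,190),Q)
print("hit",bot.servo_line(at(a),speed=80,until_force=4))
bot.dwell(.2); f0=bot.read_state()["ft_force"]
hit=False
while a>-122.8+20 and not hit:
    a-=2; hit=bot.servo_line(at(a),speed=15,until_force=1.3)
s=bot.read_state(); d=s["ee_pos"][:2]-C
print(hit,a,np.degrees(np.arctan2(d[1],d[0])),s["ee_pos"],s["ft_force"]-f0,s["clock"])
E
```

```text
19.0
handle [ 533.0469567  -243.56051136  127.52991935] deg -122.63086551796427 clock 5.6167
hit False
True -99.8 -99.9173650259416 [ 554.77887009 -252.53176803  121.76124506] [1.5048768  1.02125237 1.37305983] 12.0333
```

Run:
```python
from p import *
A=-99.9; end=A-355; fm=0
f0=bot.read_state()["ft_force"]
for k,a in enumerate(np.linspace(A,end,37)[1:]):
    bot.servo_line(at(a),speed=45)
    s=bot.read_state(); f=np.linalg.norm(s["ft_force"][:2]); fm=max(fm,f)
    if k%6==0: print(round(a),s["ft_force"].round(1),s["clock"])
    if f>25: print("force",a,f); break
print("max",fm)
bot.servo_line(at(a+12),speed=60); bot.servo_line(at(a+12,190),speed=120)
cv2.imwrite("pics/w2.png",look()["image"])
```

```text
-110 [-0.3  0.2  0.2] 12.4083
-169 [-0.1  0.2 -0.1] 14.7083
-228 [0.3 0.6 0.2] 17.0083
-287 [ 0.3  0.1 -0.4] 19.3083
-346 [ 0.3  0.1 -0.1] 21.6083
-406 [0.3 0.5 0.3] 23.9083
max 1.3212662183303168
handle [ 536.29187225 -245.45274211  127.45541635] deg -119.00864864548912 clock 27.8333
```

View pics/w2.png

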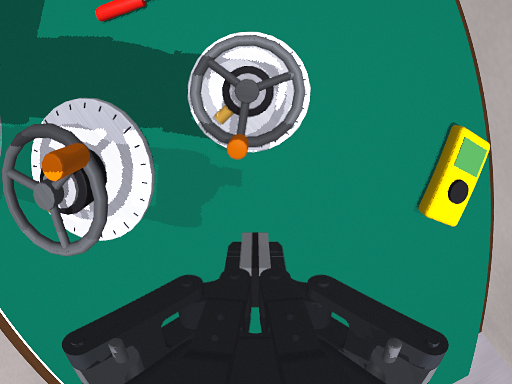

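The wheel came round: the handle is at pixel (237,148) and the angle reads 3.6° short of its start. I'll finish it slowly.

Run:
```python
from p import *
bot.move_to(at(-82,190),Q); bot.servo_line(at(-82),speed=100)
bot.servo_line(at(-93),speed=40)
for a in np.arange(-94,-99.6,-1): bot.servo_line(at(a),speed=8)
bot.dwell(.2); print(bot.read_state()["ee_pos"],bot.read_state()["clock"])
bot.servo_line(at(-88),speed=60); bot.servo_line(at(-88,190),speed=120)
look()
```

```text
[ 555.64834824 -252.79112613  121.98534827] 31.5917
handle [ 533.33173928 -243.61323736  127.38413062] deg -122.37181702875924 clock 33.5833
```

Back to within 0.3° of the start. Now the button.

Run:
```python
from p import *
q=down(np.pi/2+.28); B=[525.8,164.7]
bot.move_to(B+[140],q); bot.servo_line(B+[94],speed=80); bot.dwell(.2)
f0=bot.read_state()["ft_force"]
hit=bot.servo_line(B+[76],speed=12,until_force=12)
s=bot.read_state(); print(hit,s["ee_pos"],s["ft_force"]-f0,s["clock"])
bot.dwell(.3); s=bot.read_state(); print(s["ee_pos"],s["ft_force"]-f0)
bot.servo_line(B+[140],speed=60)
bot.move_to([500,110,260],q); bot.dwell(.3)
s=bot.read_state(); c=bot.read_camera("wrist"); P=cloud(c,s);H=hsv(c);z=P[...,2]
m=((H[...,0]<5)|(H[...,0]>175))&(H[...,1]>150)&(z>50)&(z<75)&(abs(P[...,1]-161)<40)
print("button top",np.percentile(z[m],50),s["clock"])
cv2.imwrite("pics/w3.png",c["image"])
```

```text
True [525.84880207 164.71999341  80.01373805] [-2.14760469 -0.65438336  7.55819565] 37.375
[525.85282078 164.68873233  79.98164929] [-2.37069416 -0.19180503  8.62036869]
button top 67.3034901148009 39.7333
```

View pics/w3.png

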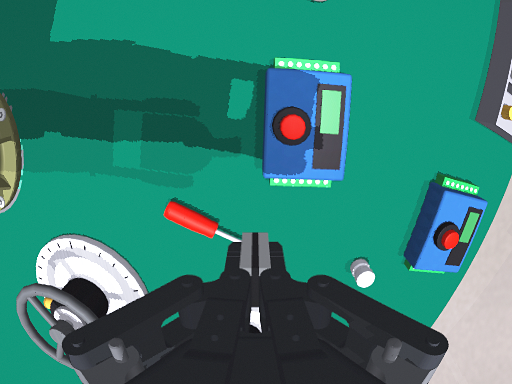

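The fingertip stopped at 61 mm, about 6–7 mm below the button top, with a steady 8.6 N, so the button bottomed out. The picture shows it up again at (292,126), with the screwdriver at (190,217) and coupling at (363,272) undisturbed.

```bash
python3 -c "
from rig import bot
print(bot.finish_job())"
```

```text
the job is handed in; nothing more can be done
None
```

I pushed the hand wheel one full turn clockwise, with the handle ending within about 0.3° of its start by the wrist camera. I then pressed the capture button fully, saw it come back up, and handed the job in at about 40 s of the 72 s allowed.

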